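# Push the stray book in and close up the row with the bookend

### The job

In the loose row of four books between the two bookends in front of you, one of the two thin books sticks out: push it back in until its spine is flush with the others. Also push the loose left-hand bookend along so that the four books stand upright and close together, without gaps, against the fixed right-hand bookend, their spines still in line. Only push, gently, and grip, lift or tip nothing; leave the other things on the desk where they are.

Things in the scene. Friction and masses are not known exactly. Their poses are not given: they have to be found in the camera images.
- book_1_spine (a point): the thinnest book, grey-white cover, 19 mm thick (300 g): standing loose in the row. Point on the middle of its spine, 90 mm above the desk; its x axis points from the spine into the book (166 mm deep along x, 258 mm tall along z), y across the thickness. Which book stands where, and which thin one sticks out, varies.
- book_2_spine (a point): the thickest book, tan cover, 37 mm thick (500 g): standing loose in the row. Point on the middle of its spine, 90 mm above the desk; its x axis points from the spine into the book (185 mm deep along x, 280 mm tall along z), y across the thickness. Which book stands where, and which thin one sticks out, varies.
- book_3_spine (a point): a thin book, pale beige cover, 22 mm thick (350 g): standing loose in the row. Point on the middle of its spine, 90 mm above the desk; its x axis points from the spine into the book (172 mm deep along x, 249 mm tall along z), y across the thickness. Which book stands where, and which thin one sticks out, varies.
- book_4_spine (a point): a thick book, grey-white cover, 33 mm thick (450 g): standing loose in the row. Point on the middle of its spine, 90 mm above the desk; its x axis points from the spine into the book (180 mm deep along x, 274 mm tall along z), y across the thickness. Which book stands where, and which thin one sticks out, varies.
- fixed_face (a point): right-hand bookend, oak foot with a stone wedge, 100x114x144 mm, fixed to the desk. Point at the middle of its upright inner face (100 mm wide), 70 mm above the desk, against which the row closes. Its y axis points out of the back of the bookend, away from the books, its x axis along the face towards the robot; the foot is 114 mm long along y.
- loose_face (a point): left-hand bookend, the same shape, loose (500 g). Point at the middle of its upright inner face (100 mm wide), 70 mm above the desk; its y axis points from this face away from the books. Its oak foot is 114 mm long along y, 100 mm wide, 16 mm high; its outer end is upright, and above it the wedge slopes inward to the top at 144 mm. Closing the whole row takes up to about 20 N.
- scissors: bystander: scissors lying flat, 87x199x9 mm, at the front right; origin under its centre.
- magnifier: bystander: reading glass lying flat, 174x79x14 mm, at the front; origin under its centre.
- binder_clip: bystander: black binder clip, 25x32x41 mm, standing before the fixed bookend; origin under its centre.
- spectacle_case: bystander: closed brown spectacle case, 58x158x34 mm, front left of the row; origin under its centre.
- index_cards: bystander: banded pack of cards, 78x127x22 mm, left of the row; origin under its centre.
- sharpener: bystander: small brass pencil sharpener, 15x25x12 mm, at the left; origin under its centre.
- spectacles: bystander: spectacles, 141x142x42 mm, at the far left front; origin under its centre.
Things that resemble listed ones, but are neither listed nor needed, are in the scene too. Leave any turquoise look-alike of the part that bears book_3_spine alone.

How it is judged:
By the outcome, as a careful person would: the job done as asked, in the order asked, and still so for the second after the job is handed in, with the robot touching nothing.
It also fails if it takes over 54 s, if anything falls off the work surface, if the arm or the gripper's body presses on something with over 40 N, if the wrist force passes 120 N, or if a joint passes its speed limit or range.

### The arm

A 6-joint arm with a two-finger parallel gripper is mounted at the origin on a cart in front of the work surface, level with it; the furniture and walls round the work are solid. World frame = base frame: x ahead of the robot, y to its left, z up, the work surface at z = 0. Lengths are in m, angles in rad, forces in N, time in s.
With the tool pointing down it reaches from about 0.35 to 0.775 m from the base axis. Payload 7.3 kg.
Tool frame: the origin (TCP) lies at the very end of the fingers, on their centre line; the grasp point (between the pads) lies 19 mm behind it; z points along the fingers, y is the line along which they close (so a half turn about z gives the same grasp; the last joint's range is limited). The gripper opens to 92 mm and grips with 3 to 60 N. Pads are 19 mm wide; open, the fingers measure 130 mm over their backs; the gripper's body (75 mm by 190 mm) begins 47 mm behind the grasp point.
Start: joints at [-1.465, 0.342, 1.524, -0, 1.275, -0.146], TCP at [0.131, -0.508, 0.227] pointing down, gripper open.
Joint ranges: [-2.53, 2.53], [-0.77, 2.02], [0.04, 2.7], [-1, 4.14], [0.28, 2.66], [-3.11, 3.11]. Speed limits (rad/s): [2.57, 2.57, 3.14, 3.14, 3.14, 3.14].

### API

Orientations are given as [roll, pitch, yaw] about the fixed x, y, z axes, in that order (R = Rz(yaw) Ry(pitch) Rx(roll)).
In Python, from cell import observe, read_camera, get_calibration, hand_in, search_frame gives the robot as it stands.
- The arm moves only by the tool step_arm, never from a script. Its argument "commands" is a list of rows, each an object with "translation": the shift along the tool's x, y, z in mm, a list of three; "roll": the turn about the tool's z in rad. In form: [{"translation": [x, y, z], "roll": roll}, ...]. A call has 1 to 20 rows; each row shifts and turns the commanded pose from where the row before left it, along the tool's axes as they then stand; what a row does not reach is not made up. A row lasts 1/12 s, in which the tool goes at most 41.7 mm and 7.16 degrees, less where a joint would pass 70% of its speed; a pose out of reach is approached as far as the arm can. A call is refused whole if a number of a shift passes 41.7 or a number of a turn 0.125, either way. A call with a gripper value outside its range is refused whole. "fingers" is the opening, from 0 (shut) to 1 (fully open), set as the call begins (left out, the last holds). The fingers move at their own pace and stop on an object; "grip_force" is the grip in N (left out, the last holds). Time passes only in rows, so rows that do not move let the fingers close. It gives the time, the measured TCP pose, the force, the opening and the grip force at its end, in the units of the state.
- observe(): the state, without advancing time (a new reading comes with each control period).
- read_camera(name): name is "side" or "top"; returns the picture (400x640x3 uint8, red, green, blue); there is no depth.
- get_calibration(name): a dict with "camera_matrix" (3x3 intrinsics, pixels), "dist_coeffs" ([k1, k2, p1, p2, k3] as OpenCV has them; the pictures are not rectified), "world_from_camera" (4x4, takes a point from camera to world coordinates). Camera axes: x right, y up, looking along -z (the intrinsics and any distortion apply to the point x, -y, -z); pixel columns grow to the right and rows downward; lengths in m; the calibration is good to about 2 mm. A picture is of the moment at which its call begins. get_calibration takes no time and is no camera call.
- hand_in(): hands the job in; it is judged then, once.
Trained networks look in the newest picture that a camera, given by its name, has taken for a name from the list of things; names that differ only in an ending like _2 or _b are one class to them, and where a whole thing is asked for, a point or a joint stands for the part that bears it (a point fixed in the world has none). Each returns a list of dicts, best first, with "confidence" (0 to 1); they miss things now and then, are a little off and sometimes report something else, mostly with a low value. They report only what shows in the picture. A call takes as long as a camera call. They do not tell look-alikes from the thing itself.
- search_frame(camera, name): "at" ([x, y, z] in m, in world coordinates, good to about 4 mm: the middle of the surface that is visible of it).
The state is a dict: "time": time; "qpos": joint angles; "qvel": joint speeds; "joint_efforts": joint torques, N m; "tool_pos": TCP position; "tool_rot": TCP orientation; "contact_force": force on the tool from outside, world axes, zero at the start; "torque": the same for the moment, N m; "opening": finger opening in m; "grip_force": force on a finger pad.
Only numpy, scipy, OpenCV 4.12 (cv2) and the standard library are available. Lean on these libraries where they do the work, as an engineer would, in place of code of your own. Each camera call takes 0.05 s, during which the arm holds its last target. There are 200 camera calls.

## Working session

There is one attempt and no reset: what is moved stays moved. The work goes in short steps, Python scripts to look and compute and a tool call to move; the robot and the scene stay as the last step left them, time stands still between calls to the robot, and variables do not carry over. Pictures are saved under pics/ and viewed, at most 10 in all, crops included, and the job is handed in when it is done.

Besides the shell and the picture viewer there is one more tool, called after "Emit:" as name(argument=value, ...), one argument or row to a line, values as JSON. step_arm: Moves the arm, as the interface text tells. Its arguments: {"type":"object","properties":{"commands":{"type":"array"},"fingers":{"type":"number"},"grip_force":{"type":"number"}},"required":["commands"]}

```bash
mkdir -p pics
cat > h.py <<'E'
import numpy as np, cv2
from cell import *
def snap(cam,name):
    im=read_camera(cam); cv2.imwrite(f'pics/{name}.png',im[:,:,::-1]); return im
def px2w(cam,uv,z=None,axis=2):
    c=get_calibration(cam);K=np.array(c['camera_matrix']);d=np.array(c['dist_coeffs']);T=np.array(c['world_from_camera'])
    p=cv2.undistortPoints(np.array(uv,float).reshape(-1,1,2),K,d).reshape(-1,2)
    r=np.c_[p[:,0],-p[:,1],-np.ones(len(p))]@T[:3,:3].T
    o=T[:3,3]; return o+r*((z-o[axis])/r[:,axis])[:,None]
def w2px(cam,P):
    c=get_calibration(cam);K=np.array(c['camera_matrix']);d=np.array(c['dist_coeffs']);T=np.array(c['world_from_camera'])
    q=(np.array(P,float).reshape(-1,3)-T[:3,3])@T[:3,:3]; q=q*[1,-1,-1]
    return cv2.projectPoints(q,np.zeros(3),np.zeros(3),K,d)[0].reshape(-1,2)
E
python3 - <<'E'
from h import *
for c in('top','side'):
    snap(c,c+'0'); print(c,np.round(get_calibration(c)['world_from_camera'],3).tolist())
    for n in ['book_1_spine','book_2_spine','book_3_spine','book_4_spine','fixed_face','loose_face','spectacle_case','index_cards','binder_clip','sharpener','magnifier','scissors']:
        print(n,[(np.round(r['at'],3).tolist(),round(r['confidence'],2)) for r in search_frame(c,n)][:4])
print(observe())
E
```

```text
top [[0.002, 0.991, -0.134, 0.325], [-1.0, 0.006, 0.024, 0.163], [0.025, 0.134, 0.991, 1.217], [0.0, 0.0, 0.0, 1.0]]
book_1_spine [([0.618, 0.021, 0.218], 0.89), ([0.422, 0.38, 0.031], 0.42)]
book_2_spine [([0.61, -0.02, 0.277], 0.92)]
book_3_spine [([0.544, -0.056, 0.242], 0.75), ([0.333, 0.04, 0.241], 0.69)]
book_4_spine [([0.622, -0.092, 0.268], 0.61)]
fixed_face [([0.6, -0.188, 0.061], 0.85), ([0.618, 0.02, 0.217], 0.46)]
loose_face [([0.615, 0.124, 0.091], 0.7)]
spectacle_case [([0.424, 0.374, 0.032], 0.94), ([0.495, -0.201, 0.012], 0.6)]
index_cards [([0.571, 0.468, 0.021], 0.72)]
binder_clip []
sharpener [([0.466, 0.469, 0.015], 0.39)]
magnifier [([0.363, 0.193, 0.012], 0.94), ([0.339, 0.543, 0.031], 0.38)]
scissors [([0.38, -0.235, 0.006], 0.83)]
side [[-0.995, 0.053, -0.09, 0.374], [-0.102, -0.664, 0.741, 1.224], [-0.021, 0.746, 0.666, 1.062], [0.0, 0.0, 0.0, 1.0]]
book_1_spine [([0.623, 0.021, 0.17], 0.83)]
book_2_spine [([0.632, -0.007, 0.265], 0.75)]
book_3_spine [([0.34, 0.043, 0.143], 0.96), ([0.523, -0.044, 0.141], 0.6)]
book_4_spine [([0.625, -0.085, 0.265], 0.87)]
fi
[... 324 characters left out ...]
': 1.3, 'qpos': array([-1.46500324e+00,  3.42021413e-01,  1.52409562e+00,  3.07614249e-05,
        1.27539129e+00, -1.46006801e-01]), 'qvel': array([ 7.47264736e-04,  7.71566862e-05, -2.34824260e-03,  5.30642929e-04,
        7.52820756e-04,  2.21678778e-03]), 'joint_efforts': array([ 3.05650956e-04, -4.31137598e+01, -2.44478416e+01,  7.19323126e-02,
        4.82784945e-02,  9.87001755e-06]), 'tool_pos': array([ 0.13083238, -0.50846271,  0.22673092]), 'tool_rot': array([ 3.14150494e+00, -1.68481301e-05,  2.51790937e-01]), 'contact_force': array([-0.35763012,  0.68375057,  0.32161598]), 'torque': array([-0.0243914 ,  0.0135294 ,  0.02896368]), 'grip_force': 0.0, 'opening': 0.09173997401927307}
```

Run:
```python
import cv2
for c in('top','side'):
    im=cv2.imread(f'pics/{c}0.png'); cv2.imwrite(f'pics/{c}0b.png',cv2.resize(im,None,fx=1.25,fy=1.25))
```

```text
(no output)
```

View pics/top0b.png

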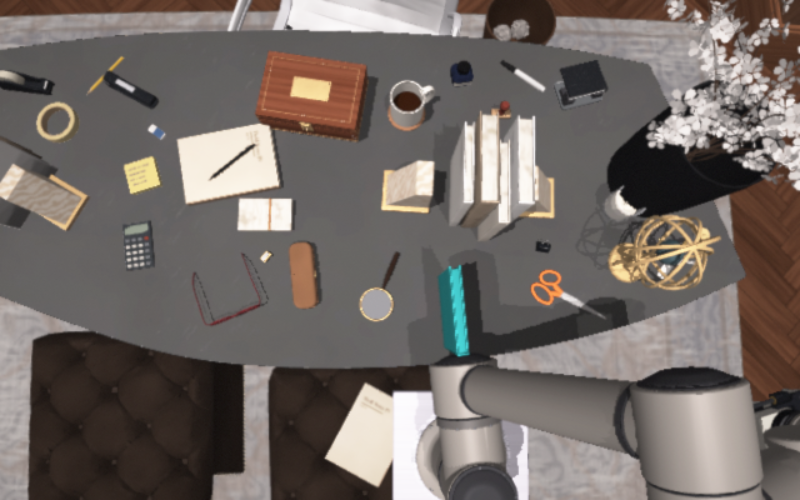

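View pics/side0b.png

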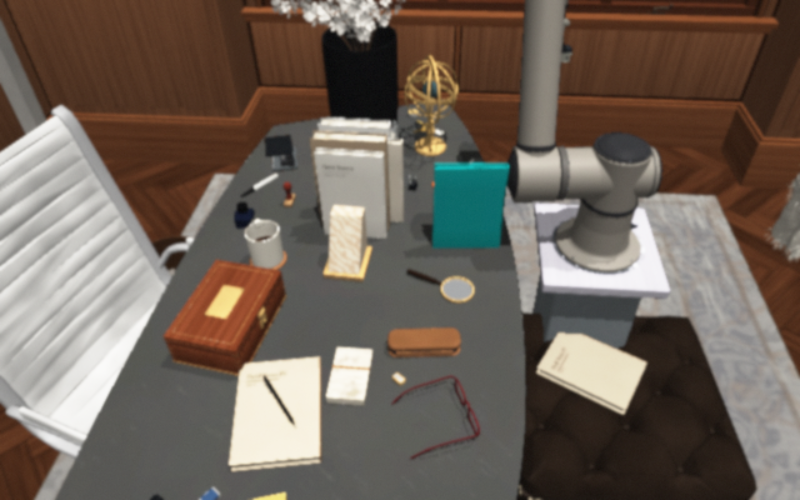

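The top view shows the row at columns 450–550, rows 110–240. Left to right it is book_1 (grey-white), book_2 (tan), book_3 (sticking out, end near (487,235)) and book_4. The loose bookend is at (408,187). There are two book_3 candidates: the beige one in the row, near (490,200), and the turquoise one standing alone at (453,310). The beige one in the row is the one meant. I'll confirm it in an enlarged crop.

Run:
```python
import cv2
im=cv2.imread('pics/top0.png')[75:205,295:455]; cv2.imwrite('pics/c1.png',cv2.resize(im,None,fx=4.6,fy=4.6,interpolation=cv2.INTER_CUBIC))
im=cv2.imread('pics/side0.png')[90:230,240:420]; cv2.imwrite('pics/c2.png',cv2.resize(im,None,fx=4.2,fy=4.2,interpolation=cv2.INTER_CUBIC))
```

```text
(no output)
```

View pics/c1.png

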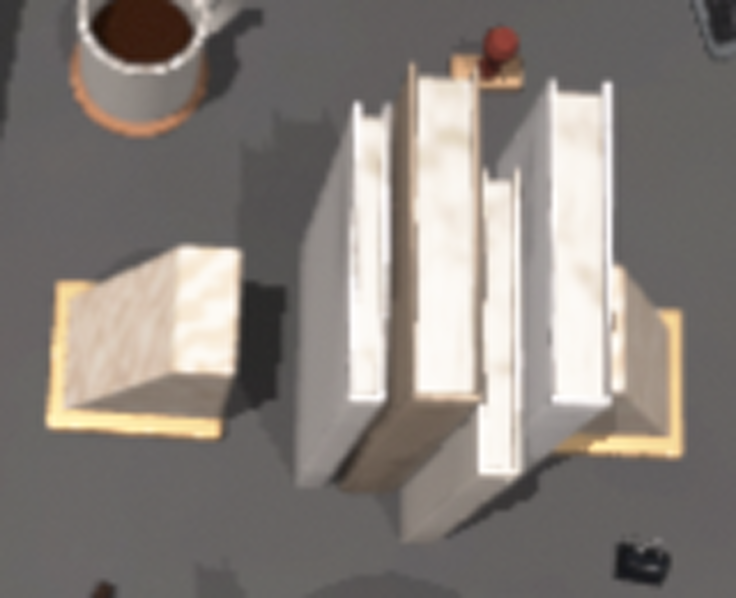

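View pics/c2.png

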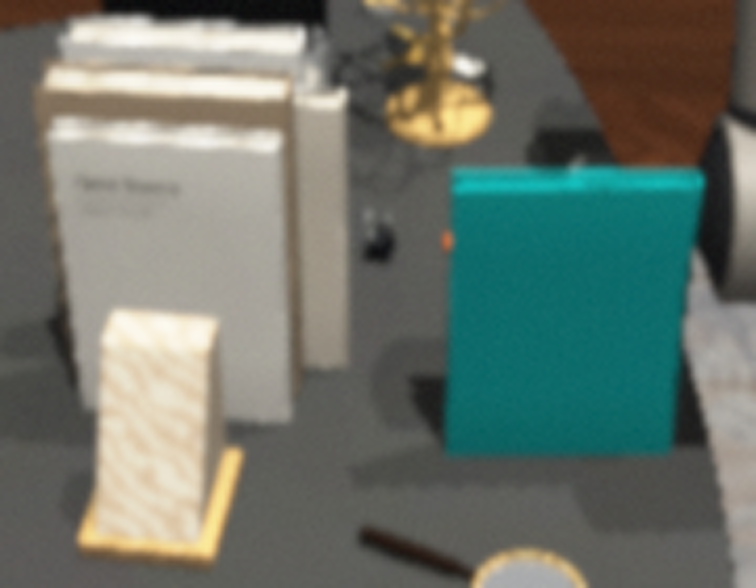

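The crop confirms the beige book_3 in the row, its front end at about (499,472) in the crop and spine visible. The bookend's wedge slopes well inward. Next I compute positions.

Run:
```python
from h import *
f=lambda u,v:(295+u/4.6,75+v/4.6)
g=lambda u,v:(240+u/4.2,90+v/4.2)
def t(n,pts,z,cam='top',m=f): print(n,np.round(px2w(cam,[m(*p) for p in pts],z)[:,:2],3).tolist())
t('b1',[(350,400),(385,398),(357,103),(390,108)],.258)
t('b2',[(413,396),(479,398),(413,70),(476,75)],.280)
t('b3',[(478,472),(520,472),(485,170),(518,172)],.249)
t('b4',[(553,402),(608,404),(552,85),(608,85)],.274)
t('b1 bot',[(297,485)],0); t('b3 bot',[(402,541)],0)
t('loose foot',[(47,428),(57,280),(220,437)],.016)
t('wedge top',[(180,245),(240,248),(238,375),(172,372)],.144)
t('wedge botL',[(68,405),(75,312)],.016)
t('fixed foot',[(682,455),(682,310)],.016); t('fixed top',[(612,265),(612,390)],.144)
t('side decoy top',[(452,190),(703,188)],.249,'side',g)
t('side decoy bot',[(447,455),(670,455)],0,'side',g)
t('decoy top(top img)',[(440,268),(462,263),(446,355),(467,352)],.249,'top',lambda u,v:(u*.8,v*.8))
t('magn handle',[(360,535)],.01,'side',g)
```

```text
b1 [[0.548, 0.022], [0.549, 0.003], [0.714, 0.016], [0.711, -0.002]]
b2 [[0.545, -0.008], [0.545, -0.042], [0.724, -0.011], [0.722, -0.045]]
b3 [[0.511, -0.047], [0.511, -0.07], [0.68, -0.056], [0.679, -0.074]]
b4 [[0.544, -0.083], [0.543, -0.112], [0.72, -0.088], [0.72, -0.119]]
b1 bot [[0.549, 0.021]]
b3 bot [[0.512, -0.049]]
loose foot [[0.584, 0.188], [0.685, 0.182], [0.578, 0.074]]
wedge top [[0.669, 0.107], [0.667, 0.07], [0.589, 0.072], [0.591, 0.111]]
wedge botL [[0.599, 0.174], [0.663, 0.17]]
fixed foot [[0.569, -0.236], [0.669, -0.241]]
fixed top [[0.66, -0.156], [0.582, -0.153]]
side decoy top [[0.423, 0.056], [0.252, 0.041]]
side decoy bot [[0.422, 0.053], [0.251, 0.039]]
decoy top(top img) [[0.42, 0.069], [0.43, 0.026], [0.254, 0.059], [0.26, 0.019]]
magn handle [[0.48, 0.156]]
```

Emit:
step_arm(
  commands=[
    {"translation": [0, 0, 0], "roll": -0.1156},
    {"translation": [0, 0, 0], "roll": -0.1156},
    {"translation": [0, 0, 0], "roll": -0.1156},
    {"translation": [0, 0, 0], "roll": -0.1156},
    {"translation": [0, 0, 0], "roll": -0.1156},
    {"translation": [0, 0, 0], "roll": -0.1156},
    {"translation": [0, 0, 0], "roll": -0.1156},
    {"translation": [0, 0, 0], "roll": -0.1156},
    {"translation": [0, 0, 0], "roll": -0.1156},
    {"translation": [0, 0, 0], "roll": -0.1156},
    {"translation": [0, 0, 0], "roll": -0.1156},
  ],
  fingers=0.5,
)

```text
time: 2.22
tool_pos: [0.1308, -0.5084, 0.2267]
tool_rot: [3.142, 0.0, 1.529]
contact_force: [0.0, -0.2, -0.6]
opening: 0.0458
grip_force: 0.0
```

Emit:
step_arm(
  commands=[
    {"translation": [32, 15, 0], "roll": 0},
    {"translation": [32, 15, 0], "roll": 0},
    {"translation": [32, 15, 0], "roll": 0},
    {"translation": [32, 15, 0], "roll": 0},
    {"translation": [32, 15, 0], "roll": 0},
    {"translation": [32, 15, 0], "roll": 0},
    {"translation": [32, 15, 0], "roll": 0},
    {"translation": [32, 15, 0], "roll": 0},
    {"translation": [32, 15, 0], "roll": 0},
    {"translation": [32, 15, 0], "roll": 0},
    {"translation": [32, 15, 0], "roll": 0},
    {"translation": [32, 15, 0], "roll": 0},
    {"translation": [32, 15, 0], "roll": 0},
    {"translation": [32, 15, 0], "roll": 0},
    {"translation": [0, 0, 0], "roll": 0},
    {"translation": [0, 0, 0], "roll": 0},
  ],
)

```text
time: 3.55
tool_pos: [0.3622, -0.0694, 0.2268]
tool_rot: [3.141, 0.0, 1.528]
contact_force: [0.1, -0.6, 0.0]
opening: 0.0458
grip_force: 0.0
```

Run:
```python
from h import *
s=observe(); print(s['time'],s['tool_pos'],s['tool_rot'],s['qpos'],s['contact_force'])
a=snap('top','t1');b=snap('side','s1')
cv2.imwrite('pics/m1.png',np.hstack([cv2.resize(a[60:320,260:460],(400,520)),cv2.resize(b[60:320,220:420],(400,520))])[:,:,::-1])
```

```text
3.55 [ 0.3622313  -0.06941657  0.2267686 ] [3.14147535e+00 3.27965419e-04 1.52848328e+00] [-3.97761843e-01  4.99923295e-02  1.89971172e+00 -2.87024475e-04
  1.19166451e+00 -3.55342612e-01] [ 0.0709673  -0.64119719  0.0117809 ]
```

View pics/m1.png

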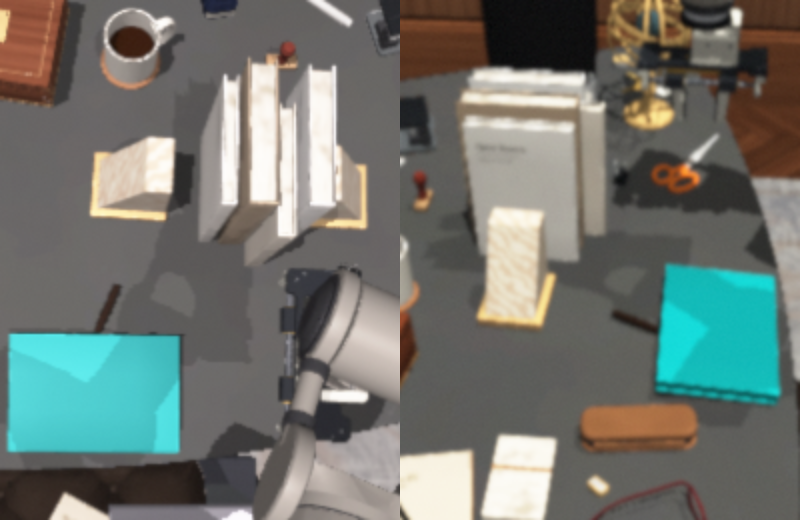

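The left half (top view) shows the turquoise book now lying flat at (95,390). My arm's sweep must have knocked it over, which I did not intend. Setting it upright would mean gripping or lifting, which is forbidden, so I leave it. The row is untouched. The gripper body is a bar along x, just in front of book_3, and I carry on with extra care.

Emit:
step_arm(
  commands=[
    {"translation": [5, 0, 20], "roll": 0},
    {"translation": [5, 0, 24], "roll": 0},
    {"translation": [0, 0, 24], "roll": 0},
    {"translation": [0, 0, 24], "roll": 0},
    {"translation": [0, 0, 24], "roll": 0},
    {"translation": [0, 0, 24], "roll": 0},
    {"translation": [0, 0, 24], "roll": 0},
    {"translation": [0, 0, 16], "roll": 0},
    {"translation": [0, 15, 0], "roll": 0.004},
    {"translation": [0, 15, 0], "roll": 0},
    {"translation": [0, 10, 0], "roll": 0},
    {"translation": [0, 0, 0], "roll": 0},
  ],
)

```text
time: 4.65
tool_pos: [0.404, -0.0652, 0.0468]
tool_rot: [3.139, 0.001, 1.516]
contact_force: [-0.7, 0.3, 0.6]
opening: 0.046
grip_force: 0.0
```

Run:
```python
from h import *
s=observe(); print(s['time'],s['tool_pos'],s['tool_rot'],s['contact_force'])
a=snap('top','t2');b=snap('side','s2')
cv2.imwrite('pics/m2.png',np.hstack([cv2.resize(a[70:250,280:460],(400,400)),cv2.resize(b[80:230,240:390],(400,400))])[:,:,::-1])
```

```text
4.65 [ 0.40402645 -0.06515938  0.04680625] [3.13937878e+00 8.89621363e-04 1.51637997e+00] [-0.72084436  0.31628398  0.59701638]
```

View pics/m2.png

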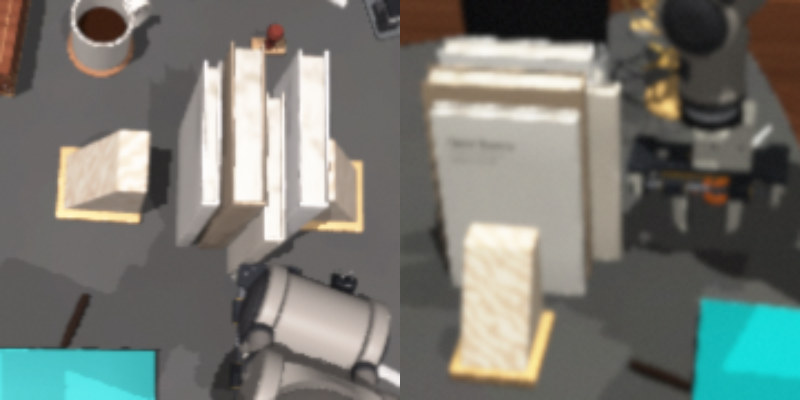

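The views show the bar end about 12 mm in front of book_3, with the wrist behind it. I push slowly.

Emit:
step_arm(
  commands=[
    {"translation": [0, 3, 0], "roll": 0},
    {"translation": [0, 3, 0], "roll": 0},
    {"translation": [0, 3, 0], "roll": 0},
    {"translation": [0, 3, 0], "roll": 0},
    {"translation": [0, 3, 0], "roll": 0},
    {"translation": [0, 3, 0], "roll": 0},
    {"translation": [0, 3, 0], "roll": 0},
    {"translation": [0, 3, 0], "roll": 0},
    {"translation": [0, 0, 0], "roll": 0},
  ],
)

```text
time: 5.5
tool_pos: [0.4268, -0.0642, 0.0467]
tool_rot: [3.141, 0.0, 1.52]
contact_force: [-1.5, 0.1, -0.1]
opening: 0.046
grip_force: 0.0
```

Emit:
step_arm(
  commands=[
    {"translation": [0, 2, 0], "roll": 0},
    {"translation": [0, 2, 0], "roll": 0},
    {"translation": [0, 2, 0], "roll": 0},
    {"translation": [0, 2, 0], "roll": 0},
  ],
)

```text
time: 5.83
tool_pos: [0.4343, -0.0646, 0.0467]
tool_rot: [-3.142, 0.0, 1.519]
contact_force: [-1.7, 0.3, -0.0]
opening: 0.0459
grip_force: 0.0
```

Run:
```python
from h import *
s=observe(); print(s['time'],s['tool_pos'],s['tool_rot'],s['contact_force'])
a=snap('top','t3');b=snap('side','s3')
cv2.imwrite('pics/m3.png',np.hstack([cv2.resize(a[75:200,320:445],(400,400),interpolation=2),cv2.resize(b[80:230,240:390],(400,400))])[:,:,::-1])
```

```text
5.8333 [ 0.43433693 -0.06459073  0.04668344] [-3.14151593e+00  6.36957663e-05  1.51934092e+00] [-1.70663825  0.32950786 -0.01192044]
```

View pics/m3.png

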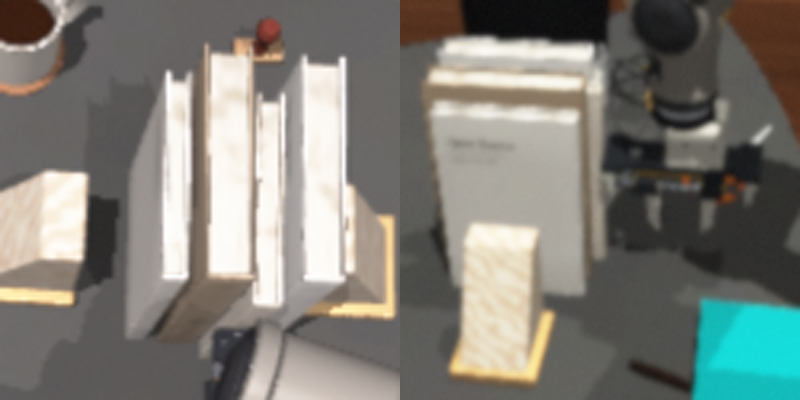

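Run:
```python
from h import *
f=lambda u,v:(320+u/3.2,75+v/3.2)
for n,z,p in [('b1',.258,(176,277)),('b2',.28,(231,277)),('b3',.249,(268,306)),('b4',.274,(324,280))]: print(n,px2w('top',[f(*p)],z).round(4))
```

```text
b1 [[0.549  0.0126 0.258 ]]
b2 [[ 0.5443 -0.0254  0.28  ]]
b3 [[ 0.5289 -0.0599  0.249 ]]
b4 [[ 0.5441 -0.0975  0.274 ]]
```

The bar moves book_3 smoothly at 1.6 N and it stays upright. About 15 mm remain, so I advance 11 mm and then feel for the neighbours.

Emit:
step_arm(
  commands=[
    {"translation": [0, 2, 0], "roll": 0},
    {"translation": [0, 2, 0], "roll": 0},
    {"translation": [0, 2, 0], "roll": 0},
    {"translation": [0, 2, 0], "roll": 0},
    {"translation": [0, 2, 0], "roll": 0},
    {"translation": [0, 1, 0], "roll": 0},
    {"translation": [0, 1, 0], "roll": 0},
  ],
)

```text
time: 6.52
tool_pos: [0.4463, -0.0652, 0.0467]
tool_rot: [-3.142, 0.0, 1.519]
contact_force: [-3.1, 0.5, 1.5]
opening: 0.0461
grip_force: 0.0
```

Emit:
step_arm(
  commands=[
    {"translation": [0, 1, 0], "roll": 0},
  ],
)

```text
time: 6.6
tool_pos: [0.4472, -0.0652, 0.0467]
tool_rot: [-3.141, 0.0, 1.519]
contact_force: [-2.0, 0.6, 0.6]
opening: 0.046
grip_force: 0.0
```

Emit:
step_arm(
  commands=[
    {"translation": [0, 1, 0], "roll": 0},
  ],
)

```text
time: 6.68
tool_pos: [0.448, -0.0653, 0.0467]
tool_rot: [-3.141, 0.0, 1.519]
contact_force: [-6.0, 0.3, 2.5]
opening: 0.0457
grip_force: 0.0
```

Run:
```python
from h import *
s=observe(); print(s['time'],s['tool_pos'],s['tool_rot'],s['contact_force'])
a=snap('top','t4');b=snap('side','s4')
cv2.imwrite('pics/m4.png',np.hstack([cv2.resize(a[120:180,360:440],(640,480),interpolation=2)])[:,:,::-1])
```

```text
6.6833 [ 0.44803037 -0.06526797  0.04667714] [-3.14111290e+00  3.90908446e-05  1.51946744e+00] [-5.96855085  0.25254728  2.54675235]
```

View pics/m4.png

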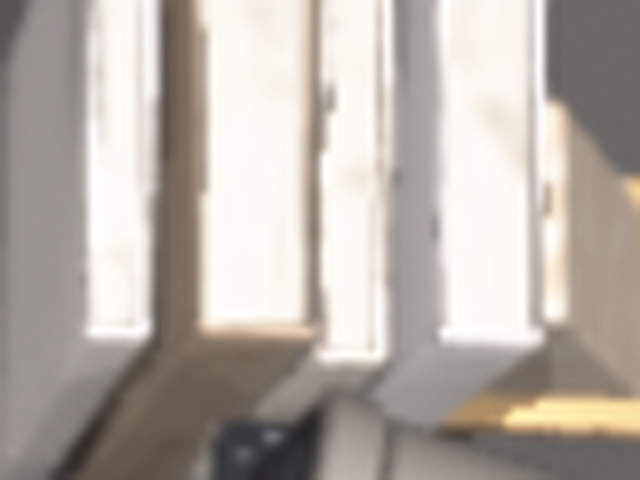

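Force rose to 6 N, so a neighbour has been met. The image edges are b1 at row 332, b2 at 331, b3 at 360 and b4 at 340; I convert these, allowing for the different heights.

Run:
```python
from h import *
f=lambda u,v:(360+u/8,120+v/8)
for n,z,p in [('b1',.258,(120,333)),('b2',.28,(255,331)),('b3',.249,(352,360)),('b4',.274,(492,340))]: print(n,px2w('top',[f(*p)],z).round(4))
s=observe();print(s['contact_force'],s['tool_pos'],s['time'])
# predicted flush pixel rows for x lines
```

```text
b1 [[0.5489 0.0126 0.258 ]]
b2 [[ 0.5447 -0.0246  0.28  ]]
b3 [[ 0.5431 -0.0609  0.249 ]]
b4 [[ 0.5441 -0.0981  0.274 ]]
[-2.81287515 -0.17645605  0.32048384] [ 0.44804516 -0.06528399  0.04664099] 6.7833
```

Emit:
step_arm(
  commands=[
    {"translation": [0, 0.7, 0], "roll": 0},
    {"translation": [0, 0.3, 0], "roll": 0},
  ],
)

```text
time: 6.95
tool_pos: [0.4485, -0.0652, 0.0466]
tool_rot: [-3.14, -0.0, 1.52]
contact_force: [-6.9, 0.5, 1.8]
opening: 0.0465
grip_force: 0.0
```

Run:
```python
from h import *
a=snap('top','t5'); p=cv2.imread('pics/t4.png')[:,:,::-1]; o=cv2.imread('pics/top0.png')[:,:,::-1]
g=lambda im:cv2.cvtColor(np.ascontiguousarray(im),cv2.COLOR_RGB2GRAY).astype(float)
def edge(im,c0,c1):
    col=g(im)[150:172,c0:c1].mean(1); up=cv2.resize(col[:,None],(1,22*8),interpolation=cv2.INTER_CUBIC)[:,0]; d=np.diff(up); return 150+d.argmin()/8
for n,c in dict(b1=(372,378),b2=(387,397),b3=(401,407),b4=(416,426)).items(): print(n,[round(edge(i,*c),2) for i in (o,p,a)])
# pixel rows expected if all flush at x=.5445
print(w2px('top',[[.5485,.0126,.258],[.5445,-.025,.28],[.5445,-.061,.249],[.5445,-.098,.274]]).round(2))
print(observe()['contact_force'],observe()['tool_pos'])
```

```text
b1 [np.float64(162.38), np.float64(162.38), np.float64(162.38)]
b2 [np.float64(162.38), np.float64(161.38), np.float64(161.38)]
b3 [np.float64(153.38), np.float64(165.38), np.float64(165.38)]
b4 [np.float64(163.38), np.float64(163.38), np.float64(163.38)]
[[375.   161.77]
 [392.02 161.47]
 [404.01 164.46]
 [421.44 162.35]]
[-5.59280418 -0.08488473  1.18726517] [ 0.4485213 -0.0652444  0.0466203]
```

Run:
```python
from h import *
# forearm direction at pan q1~-.36 : from wrist back to elbow
d=np.array([np.cos(-.36),np.sin(-.36)]); n=np.array([-d[1],d[0]])
for off in (0,-.077):
    w=np.array([.404,-.065])+off*n
    for s,z in ((0,.34),(.1,.38),(.2,.42)):
        p=w-d*s; print(off,s,((w2px('top',[[*p,z]])-[280,70])*2.22).round(0))
print('mug etc', px2w('top',[[326,84]],.0))
```

```text
0 0 [[303. 328.]]
0 0.1 [[280. 424.]]
0 0.2 [[252. 532.]]
-0.077 0 [[375. 355.]]
-0.077 0.1 [[356. 453.]]
-0.077 0.2 [[334. 563.]]
mug etc [[0.86169074 0.12466135 0.        ]]
```

Emit:
step_arm(
  commands=[
    {"translation": [0, -1, 0], "roll": 0},
    {"translation": [0, -2, 0], "roll": 0},
    {"translation": [0, -6, 0], "roll": 0},
    {"translation": [0, -12, 0], "roll": 0},
    {"translation": [0, -12, 0], "roll": 0},
    {"translation": [0, -10, 0], "roll": 0},
    {"translation": [0, 0, -20], "roll": 0},
    {"translation": [0, 0, -25], "roll": 0},
    {"translation": [0, 0, -25], "roll": 0},
    {"translation": [0, 0, -25], "roll": 0},
    {"translation": [0, 0, -25], "roll": 0},
    {"translation": [0, 0, -25], "roll": 0},
    {"translation": [0, 0, -25], "roll": 0},
  ],
)

```text
time: 8.08
tool_pos: [0.4059, -0.063, 0.2181]
tool_rot: [3.141, 0.0, 1.519]
contact_force: [0.8, 0.0, -0.1]
opening: 0.0459
grip_force: 0.0
```

Run:
```python
from h import *
for y in (-.06,-.02,.02): print(y,px2w('side',[[348.9,87.5],[341,88]],y,axis=1).round(3).tolist())
a=snap('top','t6');b=snap('side','s6'); s=observe(); print(s['tool_pos'],s['qpos'])
cv2.imwrite('pics/m6.png',np.vstack([cv2.resize(a[200:400,280:640],(540,300),interpolation=2),cv2.resize(b[0:180,300:624],(540,300),interpolation=2)])[:,:,::-1])
```

```text
-0.06 [[0.427, -0.06, 0.339], [0.451, -0.06, 0.336]]
-0.02 [[0.426, -0.02, 0.361], [0.448, -0.02, 0.359]]
0.02 [[0.424, 0.02, 0.384], [0.446, 0.02, 0.381]]
[ 0.40813963 -0.0637808   0.22029325] [-3.41071451e-01  1.36943018e-01  1.81986978e+00  4.99332381e-05
  1.17629264e+00 -2.89712953e-01]
```

View pics/m6.png

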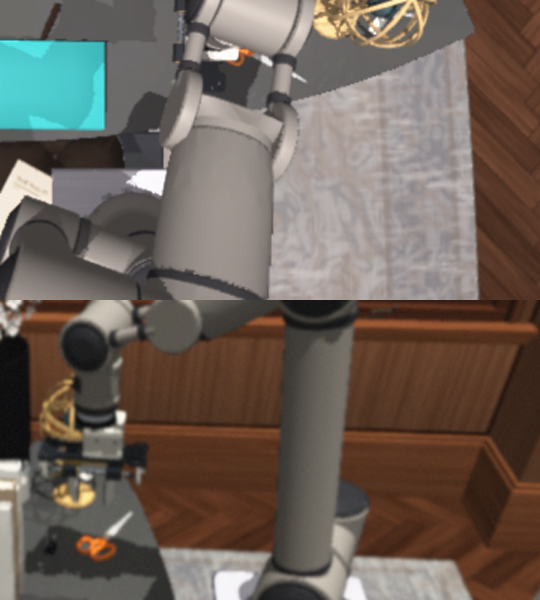

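The bottom half shows a symmetric forked wrist about 0.33 m above the TCP. It will clear the books during the bookend push. I go round to the left side of the loose bookend.

Emit:
step_arm(
  commands=[
    {"translation": [27, 0, 0], "roll": 0},
    {"translation": [30, 0, 0], "roll": 0},
    {"translation": [30, 0, 0], "roll": 0},
    {"translation": [30, 0, 0], "roll": 0},
    {"translation": [30, 0, 0], "roll": 0},
    {"translation": [30, 0, 0], "roll": 0},
    {"translation": [30, 0, 0], "roll": 0},
    {"translation": [30, 0, 0], "roll": 0},
    {"translation": [30, 0, 0], "roll": 0},
    {"translation": [30, 0, 0], "roll": 0},
    {"translation": [30, 0, 0], "roll": 0},
    {"translation": [0, 30, 0], "roll": 0},
    {"translation": [0, 30, 0], "roll": 0},
    {"translation": [0, 30, 0], "roll": 0},
    {"translation": [0, 30, 0], "roll": 0},
    {"translation": [0, 30, 0], "roll": 0},
    {"translation": [0, 30, 0], "roll": 0},
    {"translation": [0, 30, 0], "roll": 0},
    {"translation": [0, 0, 0], "roll": 0},
  ],
)

```text
time: 9.77
tool_pos: [0.6366, 0.251, 0.2134]
tool_rot: [-3.141, 0.001, 1.517]
contact_force: [-1.3, -0.3, -0.5]
opening: 0.0462
grip_force: 0.0
```

Emit:
step_arm(
  commands=[
    {"translation": [0, 0, 25], "roll": 0},
    {"translation": [0, 0, 30], "roll": 0},
    {"translation": [0, 0, 30], "roll": 0},
    {"translation": [0, 0, 30], "roll": 0},
    {"translation": [0, 0, 30], "roll": 0},
    {"translation": [0, 0, 25], "roll": 0},
    {"translation": [0, 0, 15], "roll": 0},
    {"translation": [0, 0, 10], "roll": 0},
    {"translation": [0, 0, 10], "roll": 0},
    {"translation": [0, 0, 0], "roll": 0},
  ],
)

```text
time: 10.6
tool_pos: [0.6315, 0.2524, 0.0097]
tool_rot: [-3.139, 0.001, 1.519]
contact_force: [-0.6, 0.1, -0.1]
opening: 0.0457
grip_force: 0.0
```

Run:
```python
from h import *
s=observe(); print(s['time'],s['tool_pos'],s['tool_rot'],s['contact_force'])
snap('top','t7');snap('side','s7')
for c in('top','side'):
    for n in ['book_3_spine','loose_face','magnifier']:
        print(c,n,[(np.round(r['at'],3).tolist(),round(r['confidence'],2)) for r in search_frame(c,n)][:3])
```

```text
10.6 [0.63152092 0.25237004 0.00967486] [-3.13880201e+00  9.89943072e-04  1.51945998e+00] [-0.56829115  0.11435141 -0.13308714]
top book_3_spine [([0.604, -0.06, 0.241], 0.83), ([0.242, 0.116, 0.024], 0.71), ([0.601, -0.187, 0.061], 0.64)]
top loose_face [([0.616, 0.113, 0.108], 0.87)]
top magnifier [([0.466, 0.469, 0.014], 0.43), ([0.608, -0.094, 0.267], 0.34)]
side book_3_spine [([0.319, 0.206, 0.024], 0.84)]
side loose_face [([0.601, 0.115, 0.108], 0.6)]
side magnifier [([0.44, 0.172, 0.013], 0.41)]
```

Emit:
step_arm(
  commands=[
    {"translation": [0, 5, 3], "roll": 0},
    {"translation": [-8, 0, 0], "roll": 0},
    {"translation": [-10, 0, 0], "roll": 0},
    {"translation": [-10, 0, 0], "roll": 0},
    {"translation": [-10, 0, 0], "roll": 0},
    {"translation": [-6, 0, 0], "roll": 0},
    {"translation": [-3, 0, 0], "roll": 0},
    {"translation": [-3, 0, 0], "roll": 0},
    {"translation": [-3, 0, 0], "roll": 0},
    {"translation": [-3, 0, 0], "roll": 0},
    {"translation": [-3, 0, 0], "roll": 0},
    {"translation": [-3, 0, 0], "roll": 0},
  ],
)

```text
time: 12.0
tool_pos: [0.6346, 0.1911, 0.0088]
tool_rot: [3.141, -0.001, 1.52]
contact_force: [0.7, 3.3, 0.1]
opening: 0.0457
grip_force: 1.8
```

Emit:
step_arm(
  commands=[
    {"translation": [-3, 0, 0], "roll": 0},
    {"translation": [-3, 0, 0], "roll": 0},
    {"translation": [-3, 0, 0], "roll": 0},
    {"translation": [-3, 0, 0], "roll": 0},
    {"translation": [-3, 0, 0], "roll": 0},
    {"translation": [-3, 0, 0], "roll": 0},
    {"translation": [-3, 0, 0], "roll": 0},
    {"translation": [-3, 0, 0], "roll": 0},
    {"translation": [-3, 0, 0], "roll": 0},
    {"translation": [-3, 0, 0], "roll": 0},
  ],
)

```text
time: 12.83
tool_pos: [0.6331, 0.1603, 0.0088]
tool_rot: [3.141, 0.0, 1.519]
contact_force: [-0.2, 4.5, 2.1]
opening: 0.046
grip_force: 2.1
```

Run:
```python
from h import *
s=observe(); print(s['time'],s['tool_pos'],s['tool_rot'],s['contact_force'],s['torque'])
a=snap('top','t8');b=snap('side','s8')
cv2.imwrite('pics/m8.png',np.hstack([cv2.resize(a[70:200,300:440],(431,400),interpolation=2),cv2.resize(b[80:230,225:350],(333,400))])[:,:,::-1])
```

```text
12.8333 [0.63305885 0.16025192 0.00876725] [3.14142400e+00 1.82980374e-05 1.51939014e+00] [-0.19853478  4.4951676   2.10350173] [ 0.69914299 -0.13048642 -0.03053551]
```

Emit:
step_arm(
  commands=[
    {"translation": [-2, 0, 0], "roll": 0},
    {"translation": [-2, 0, 0], "roll": 0},
    {"translation": [-2, 0, 0], "roll": 0},
    {"translation": [-2, 0, 0], "roll": 0},
    {"translation": [-2, 0, 0], "roll": 0},
    {"translation": [-2, 0, 0], "roll": 0},
    {"translation": [-2, 0, 0], "roll": 0},
    {"translation": [-2, 0, 0], "roll": 0},
    {"translation": [-2, 0, 0], "roll": 0},
    {"translation": [-2, 0, 0], "roll": 0},
  ],
)

```text
time: 13.77
tool_pos: [0.632, 0.1408, 0.0087]
tool_rot: [3.141, -0.001, 1.519]
contact_force: [-0.5, 6.3, 1.3]
opening: 0.0457
grip_force: 3.0
```

Emit:
step_arm(
  commands=[
    {"translation": [-2, 0, 0], "roll": 0},
    {"translation": [-2, 0, 0], "roll": 0},
    {"translation": [-2, 0, 0], "roll": 0},
    {"translation": [-2, 0, 0], "roll": 0},
    {"translation": [-2, 0, 0], "roll": 0},
    {"translation": [-2, 0, 0], "roll": 0},
    {"translation": [-2, 0, 0], "roll": 0},
    {"translation": [0, 0, 0], "roll": 0},
  ],
)

```text
time: 14.43
tool_pos: [0.6313, 0.1276, 0.0087]
tool_rot: [3.141, -0.002, 1.519]
contact_force: [-0.1, 9.1, -0.3]
opening: 0.0452
grip_force: 4.3
```

Run:
```python
from h import *
s=observe(); print(s['time'],s['tool_pos'],s['tool_rot'],s['contact_force'],s['torque'])
a=snap('top','t9');b=snap('side','s9')
cv2.imwrite('pics/m9.png',np.hstack([cv2.resize(a[75:185,320:440],(436,400),interpolation=2),cv2.resize(b[80:230,225:350],(333,400))])[:,:,::-1])
```

```text
14.4333 [0.63126835 0.12758086 0.00871717] [ 3.14134742e+00 -1.66204573e-03  1.51943772e+00] [-0.12498741  9.14385534 -0.30080047] [ 1.39927972 -0.18433271  0.11814626]
```

Emit:
step_arm(
  commands=[
    {"translation": [-1.5, 0, 0], "roll": 0},
    {"translation": [-1.5, 0, 0], "roll": 0},
    {"translation": [-1.5, 0, 0], "roll": 0},
    {"translation": [-1.5, 0, 0], "roll": 0},
    {"translation": [-1.5, 0, 0], "roll": 0},
    {"translation": [-1.5, 0, 0], "roll": 0},
  ],
)

```text
time: 15.03
tool_pos: [0.6308, 0.1196, 0.0087]
tool_rot: [3.141, -0.003, 1.52]
contact_force: [1.5, 12.2, -0.4]
opening: 0.046
grip_force: 6.4
```

Emit:
step_arm(
  commands=[
    {"translation": [-1, 0, 0], "roll": 0},
    {"translation": [-1, 0, 0], "roll": 0},
    {"translation": [-1, 0, 0], "roll": 0},
  ],
)

```text
time: 15.28
tool_pos: [0.6306, 0.1167, 0.0088]
tool_rot: [3.141, -0.003, 1.52]
contact_force: [1.2, 12.8, 0.8]
opening: 0.0457
grip_force: 6.4
```

Emit:
step_arm(
  commands=[
    {"translation": [-1, 0, 0], "roll": 0},
    {"translation": [-1, 0, 0], "roll": 0},
  ],
)

```text
time: 15.45
tool_pos: [0.6306, 0.1159, 0.0088]
tool_rot: [3.141, -0.005, 1.519]
contact_force: [1.2, 20.9, -0.5]
opening: 0.0457
grip_force: 10.4
```

Emit:
step_arm(
  commands=[
    {"translation": [-0.7, 0, 0], "roll": 0},
    {"translation": [0, 0, 0], "roll": 0},
  ],
)

```text
time: 15.62
tool_pos: [0.6306, 0.1159, 0.0088]
tool_rot: [3.141, -0.005, 1.52]
contact_force: [0.8, 20.4, 0.5]
opening: 0.0458
grip_force: 10.0
```

Run:
```python
from h import *
s=observe(); print(s['time'],s['tool_pos'],s['contact_force'])
a=snap('top','t10');b=snap('side','s10')
cv2.imwrite('pics/m10.png',np.hstack([cv2.resize(a[80:180,345:435],(450,500),interpolation=2),cv2.resize(b[80:230,240:340],(333,500))])[:,:,::-1])
```

```text
15.6167 [0.63055675 0.11590753 0.00881147] [ 0.83627646 20.42840399  0.47759941]
```

View pics/m10.png

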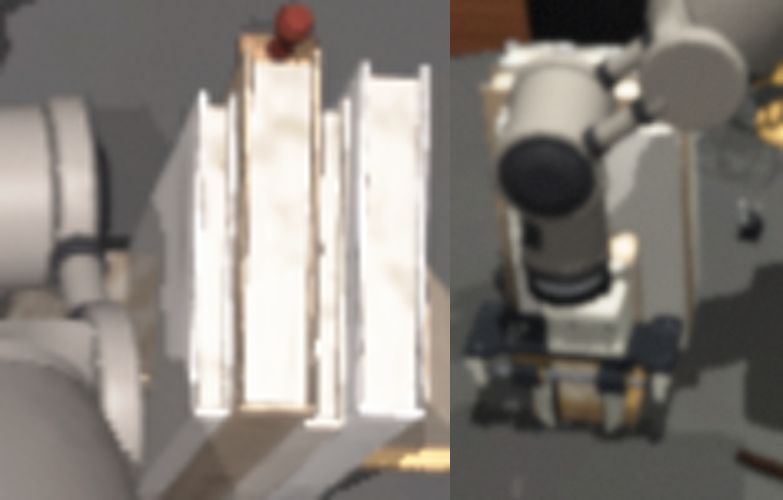

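Run:
```python
from h import *
f=lambda u,v:(345+u/5,80+v/5)
for n,z,L,R,v in [('b1',.258,193,231,412),('b2',.28,237,314,405),('b3',.249,312,344,422),('b4',.274,354,426,413)]:
    print(n,px2w('top',[f(L,v),f(R,v)],z)[:,:2].round(4).tolist())
```

```text
b1 [[0.5471, -0.0086], [0.5473, -0.0273]]
b2 [[0.5457, -0.0259], [0.5461, -0.0632]]
b3 [[0.5448, -0.0695], [0.5449, -0.0855]]
b4 [[0.5437, -0.0841], [0.5441, -0.1195]]
```

The gaps are closed: the four books span 111 mm, equal to their summed thickness, and the push stalls at 20 N. The spines lie on one line that matches the row's yaw. I back off.

Emit:
step_arm(
  commands=[
    {"translation": [1, 0, 0], "roll": 0},
    {"translation": [2, 0, 0], "roll": 0},
    {"translation": [5, 0, 0], "roll": 0},
    {"translation": [15, 0, 0], "roll": 0},
    {"translation": [20, 0, 0], "roll": 0},
    {"translation": [25, 0, 0], "roll": 0},
    {"translation": [25, 0, 0], "roll": 0},
    {"translation": [25, 0, 0], "roll": 0},
    {"translation": [15, 0, -10], "roll": 0},
    {"translation": [0, 0, -30], "roll": 0},
    {"translation": [0, 0, -30], "roll": 0},
    {"translation": [0, 0, -30], "roll": 0},
    {"translation": [0, 0, 0], "roll": 0},
    {"translation": [0, 0, 0], "roll": 0},
  ],
)

```text
time: 16.88
tool_pos: [0.6384, 0.2452, 0.1109]
tool_rot: [3.138, -0.001, 1.519]
contact_force: [-0.8, 0.2, -1.2]
opening: 0.0458
grip_force: 0.0
```

Run:
```python
from h import *
s=observe(); print(s['time'],s['tool_pos'],s['contact_force'])
a=snap('top','t11'); p=cv2.imread('pics/t10.png')[:,:,::-1]
d=cv2.absdiff(a,np.ascontiguousarray(p)).max(2)[80:180,384:435]
print('row change max/mean',d.max(),d.mean().round(2))
for c in('top','side'):
    if c=='side': snap('side','s11')
    for n in ['book_1_spine','book_2_spine','book_3_spine','book_4_spine','loose_face','fixed_face']:
        print(c,n,[(np.round(r['at'],3).tolist(),round(r['confidence'],2)) for r in search_frame(c,n)][:2])
# profile across the tops, just behind the spines
g=cv2.cvtColor(a,cv2.COLOR_RGB2GRAY)
for v in (120,150): print(v,g[v,380:434].tolist())
```

```text
16.8833 [0.63838543 0.2451978  0.11087715] [-0.84645354  0.18262732 -1.21639709]
row change max/mean 71 1.72
top book_1_spine [([0.613, -0.01, 0.232], 0.92)]
top book_2_spine [([0.612, -0.051, 0.276], 0.95)]
top book_3_spine [([0.59, -0.078, 0.241], 0.58), ([0.38, 0.289, 0.033], 0.55)]
top book_4_spine [([0.61, -0.107, 0.265], 0.6)]
top loose_face [([0.614, 0.046, 0.085], 0.57)]
top fixed_face [([0.596, -0.192, 0.051], 0.92), ([0.57, 0.472, 0.02], 0.27)]
side book_1_spine [([0.58, -0.01, 0.179], 0.93)]
side book_2_spine [([0.605, -0.042, 0.27], 0.64)]
side book_3_spine [([0.317, 0.204, 0.027], 0.98), ([0.58, -0.008, 0.176], 0.67)]
side book_4_spine [([0.605, -0.103, 0.267], 0.74)]
side loose_face [([0.61, 0.038, 0.108], 0.83), ([0.602, -0.104, 0.266], 0.32)]
side fixed_face []
120 [140, 137, 146, 171, 233, 212, 238, 248, 249, 246, 209, 205, 152, 146, 187, 242, 248, 248, 246, 244, 242, 241, 242, 244, 245, 242, 234, 172, 201, 245, 248, 248, 231, 187, 191, 169, 203, 253, 240, 245, 244, 244, 246, 249, 249, 248, 246, 243, 229, 230, 160, 112, 105, 105]
150 [152, 156, 174, 232, 230, 244, 249, 249, 248, 223, 242, 203, 123, 142, 243, 252, 252, 252, 252, 252, 252, 251, 249, 246, 249, 248, 188, 169, 243, 249, 249, 234, 194, 242, 194, 169, 175, 188, 248, 251, 251, 251, 251, 251, 249, 249, 249, 243, 169, 184, 201, 163, 158, 158]
```

```bash
python3 -c "
from cell import *
print(hand_in())"
```

```text
the job is handed in; nothing more can be done
None
```

I pushed book_3 back flush and closed the row upright against the fixed bookend, spines in line within camera accuracy (about 1–2 mm), but my arm's first sweep knocked over the turquoise look-alike, which should have been left alone; it now lies flat by or on the magnifier, and I left it there because righting it would have meant gripping or lifting.

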